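# Change the master sleeves on an indexing calibration fixture

### The arm

A 6-joint arm with a two-finger parallel gripper is mounted at the origin on the work surface. World frame = base frame: x ahead of the robot, y to its left, z up, the work surface at z = 0. Lengths are in mm, angles in rad, forces in N, time in s.
With the tool pointing down it reaches from about 400 to 925 mm from the base axis. Payload 12.5 kg.
Tool frame: the origin (TCP) lies on the front face of the gripper's body, between the roots of the fingers; the fingertips stand 78 mm ahead of it and the grasp point (between the pads) lies 59 mm ahead of it (env.nose_length is the distance from the TCP to the fingertips, in mm); z points along the fingers, y is the line along which they close (so a half turn about z gives the same grasp; the last joint's range is limited). The gripper opens to 95 mm and grips with 3 to 60 N. Pads are 20 mm wide; open, the fingers measure 119 mm over their backs; the gripper's body (75 mm by 180 mm) begins 59 mm behind the grasp point.
Start: joints at [1.021, 0.491, 1.559, -0, 1.092, -0.106], TCP at [268.342, 564.474, 292.261] pointing down, gripper open.
Joint ranges: [-3.1, 3.1], [-0.84, 2.19], [0.05, 2.79], [-1.13, 4.28], [0.06, 2.93], [-2.69, 2.69]. Speed limits (rad/s): [2.22, 2.22, 2.79, 3.14, 3.14, 3.14].

### API

Orientations are given as [roll, pitch, yaw] about the fixed x, y, z axes, in that order (R = Rz(yaw) Ry(pitch) Rx(roll)).
In Python, from cell import env gives the robot as it stands.
- The arm moves only by the tool jog_arm, never from a script. Its argument "motion" is a list of rows, each a list of 7 numbers: the turn, a rotation vector about the tool's x, y, z in degrees, then the shift along the tool's x, y, z in mm, then the finger opening in mm, from 0 to 95.1. In form: [[wx, wy, wz, x, y, z, hand], ...]. A call has 1 to 10 rows; each row shifts and turns the commanded pose from where the row before left it, along the tool's axes as they then stand; what a row does not reach is not made up. A row lasts 1/8 s, in which the tool goes at most 62.5 mm and 10.7 degrees, less where a joint would pass 70% of its speed; a pose out of reach is approached as far as the arm can. A call is refused whole if a number of a shift passes 62.5 or a number of a turn 10.7, either way. A call with a gripper value outside its range is refused whole. The fingers move at their own pace and stop on an object; the grip force is fixed at half the most. Time passes only in rows, so rows that do not move let the fingers close. It gives the time, the measured TCP pose, the force, the opening and the grip force at its end, in the units of the state.
- env.state(): the state, without advancing time (a new reading comes with each control period).
- env.read_camera(name): name is "scene" or "top" or "wrist"; returns a dict with "color" (400x640x3 uint8, red, green, blue), "z_map" (400x640 float32, mm along the optical axis (not along the pixel's ray), 0 where there is no reading), "camera_matrix" (3x3 intrinsics, pixels), "k1" (the pictures are not rectified: a ray, as slopes to the right and down, at radius r is drawn at 1 + k1 r^2 times it, then the intrinsics apply), "world_to_cam" (4x4, takes a point from world to camera coordinates). Camera axes: x right, y up, looking along -z (the intrinsics and any distortion apply to the point x, -y, -z); pixel columns grow to the right and rows downward; lengths in mm; the calibration is good to about 2 mm. A picture is of the moment at which its call begins.
- env.job_done(): hands the job in; it is judged then, once.
Trained networks look in the newest picture that a camera, given by its name, has taken for a name from the list of things; names that differ only in an ending like _2 or _b are one class to them, and where a whole thing is asked for, a point or a joint stands for the part that bears it (a point fixed in the world has none). Each returns a list of dicts, best first, with "score" (0 to 1); they miss things now and then, are a little off and sometimes report something else, mostly with a low value. They report only what shows in the picture. A call takes as long as a camera call.
- env.recognise(camera, thing): "location" ([column, row] in pixels, amid what is visible of it).
The state is a dict: "t": time; "joints": joint angles; "qvel": joint speeds; "tau": joint torques, N m; "eef_pos": TCP position; "tcp_rot": TCP orientation; "ft_force": force on the tool from outside, world axes, zero at the start; "moment": the same for the moment, N m; "opening": opening from 0.0 (shut) to 1.0 (fully open); "grip_force": force on a finger pad.
Only numpy, scipy, OpenCV 4.12 (cv2) and the standard library are available. Lean on these libraries where they do the work, as an engineer would, in place of code of your own. Each camera call takes 0.05 s, during which the arm holds its last target. There are 200 camera calls.

### The job

Change over the sleeves on the indexing fixture. First, with the sleeves still where they are, lift the sprung plunger, turn the head to its loading position and let the plunger drop home; then stand every measured sleeve upright in the wooden tray and slide each new sleeve waiting on the mat fully down onto the arbor of its own size. Finally index the head back to its measuring position with the plunger home, never touching the dial gauge and leaving the other things on the bench alone.

Things in the scene. Friction and masses are not known exactly. Their poses are not given: they have to be found in the camera images.
- fixture: indexing fixture fixed to the bench: grey round base 310 mm across and 30 mm high, with a round aluminium head turning on it. Origin on the bench under the head's vertical turning axis; z up. The pin circle (radius 130 mm about this axis) has two holes 60 degrees apart: the measuring hole at 150 degrees and the loading hole at 210 degrees from its x axis (counterclockwise from above); a dial gauge stands at -30 degrees
- head (a joint): angle of the head on the fixture, rad, growing counterclockwise seen from above: 0 = measuring position, as at the start, with the small arbor opposite the gauge stylus (pin over the measuring hole), 1.047 = loading position (pin over the loading hole); stops just beyond both; turns with light friction (about 0.1 N m), but only while the plunger is lifted at least 14 mm
- plunger (a joint): lift of the sprung index plunger, m: 0 = home in a hole, 0.020 = top stop; the spring pushes it down with 3 to 6 N; let go between the holes, it rides on the base at about 0.012; let go over a hole (within about 1.5 mm), it drops home
- knob (a point): middle of the plunger's round black knob (34 mm diameter, 30 mm high, upright axis), 130 mm from the head's turning axis on a lug that projects from the head; 95 mm above the bench when home; it moves with the head and the plunger. Below the knob are 12 mm of thin stem, then a steel barrel 28 mm across
- gauge: dial gauge on a column 157 mm high at the fixture's edge, its level stylus ending 108 mm from the head's axis at 70 mm height; delicate, not to be touched. Origin at the fixture's origin, x axis towards the column (190 mm out)
- tray: shallow open wooden tray for measured sleeves, fixed, 290 mm (x) by 150 mm (y), walls 5 mm thick and 18 mm high, floor 5 mm thick; origin under its centre on the bench
- mat: thin black mat 310 x 170 mm (lies flat, 1 mm) where the new sleeves wait; origin at its centre
- arbor_l (a point): large arbor: upright steel shaft 43.6 mm in diameter on the head, 68 mm from its axis; point on its axis at its foot, on the head's deck, 46 mm above the bench. The shaft rises 60 mm above the deck, the last 6 mm coned in by 5 mm for lead-in. It turns with the head
- arbor_m (a point): medium arbor: upright steel shaft 35.6 mm in diameter on the head, 68 mm from its axis; point on its axis at its foot, on the head's deck, 46 mm above the bench. The shaft rises 60 mm above the deck, the last 6 mm coned in by 5 mm for lead-in. It turns with the head
- arbor_s (a point): small arbor: upright steel shaft 27.6 mm in diameter on the head, 68 mm from its axis; point on its axis at its foot, on the head's deck, 46 mm above the bench. The shaft rises 60 mm above the deck, the last 6 mm coned in by 5 mm for lead-in. It turns with the head
- done_l: large steel master sleeve (plain ring), outside 66 mm, bore 46 mm, 46 mm high, about 450 g; already measured, on its arbor at the start, may be absent; origin on its axis at the underside, z along the axis
- done_m: medium steel master sleeve (plain ring), outside 58 mm, bore 38 mm, 50 mm high, about 380 g; already measured, on its arbor at the start, may be absent; origin on its axis at the underside, z along the axis
- done_s: small steel master sleeve (plain ring), outside 50 mm, bore 30 mm, 54 mm high, about 300 g; already measured, on its arbor at the start, may be absent; origin on its axis at the underside, z along the axis
- new_l: large steel master sleeve (plain ring), outside 66 mm, bore 46 mm, 46 mm high, about 450 g; waiting upright on the mat at the start, may be absent; origin on its axis at the underside, z along the axis
- new_m: medium steel master sleeve (plain ring), outside 58 mm, bore 38 mm, 50 mm high, about 380 g; waiting upright on the mat at the start, may be absent; origin on its axis at the underside, z along the axis
- new_s: small steel master sleeve (plain ring), outside 50 mm, bore 30 mm, 54 mm high, about 300 g; waiting upright on the mat at the start, may be absent; origin on its axis at the underside, z along the axis
- tester_a: orange and black hand-held tester 75 x 150 x 36 mm lying between robot and fixture; bystander, to be left alone; origin at its underside
- tester_b: another orange and black hand-held tester, 75 x 150 x 36 mm; bystander, to be left alone; origin at its underside
- meter: dark blue hand-held meter, 75 x 150 x 36 mm; bystander, to be left alone; origin at its underside
- weight: brass weight with a knob, 44 mm across, 68 mm high; bystander, to be left alone; origin at its underside
- driver: screwdriver, 190 mm, lying; bystander, to be left alone

How it is judged (in metres and radians):
On the way, in this order (a step that is already met when the one before it is completed fails the run):
1. the head is locked in its loading position, plunger home, while the measured sleeves are still on their arbors and no new one has been put on (value of joint plunger below 0.003 m and value of joint head above 0.98 rad and horizontal distance between done_l and arbor_l below 0.005 m and z of done_l in the frame of arbor_l between -0.004 and 0.004 m and angle between each of done_l, done_m, done_s's own z axis and vertical below 0.08 rad and horizontal distance between done_m and arbor_m below 0.005 m and z of done_m in the frame of arbor_m between -0.004 and 0.004 m and horizontal distance between done_s and arbor_s below 0.005 m and z of done_s in the frame of arbor_s between -0.004 and 0.004 m and horizontal distance between new_l and arbor_l above 0.03 m and horizontal distance between new_m and arbor_m above 0.03 m and horizontal distance between new_s and arbor_s above 0.03 m), for 0.2 s.
2. with the head still locked in its loading position, every measured sleeve stands in the tray and every new sleeve is fully down on the arbor of its size (value of joint plunger below 0.003 m and value of joint head above 0.98 rad and x of done_l in the frame of tray between -0.125 and 0.125 m and y of done_l in the frame of tray between -0.055 and 0.055 m and z of each of done_l, done_m, done_s in the frame of tray below 0.01 m and angle between each of done_l, done_m, done_s, new_l, new_m, new_s's own z axis and vertical below 0.08 rad and x of done_m in the frame of tray between -0.125 and 0.125 m and y of done_m in the frame of tray between -0.055 and 0.055 m and x of done_s in the frame of tray between -0.125 and 0.125 m and y of done_s in the frame of tray between -0.055 and 0.055 m and horizontal distance between new_l and arbor_l below 0.005 m and z of new_l in the frame of arbor_l between -0.004 and 0.004 m and horizontal distance between new_m and arbor_m below 0.005 m and z of new_m in the frame of arbor_m between -0.004 and 0.004 m and horizontal distance between new_s and arbor_s below 0.005 m and z of new_s in the frame of arbor_s between -0.004 and 0.004 m), for 0.2 s.
3. the head is locked back in its measuring position, plunger home (value of joint plunger below 0.003 m and value of joint head below 0.065 rad), for 0.2 s.
At the end, for the whole second after the job is handed in: head within 0.065 rad of the measuring position, plunger within 3 mm of home; each new sleeve upright on the arbor of its own size, within 5 mm of its axis and 4 mm of the deck; each measured sleeve upright (0.08 rad) on the tray's floor, its axis at least 15 mm inside the walls; all at rest (all of step 3 and x of done_l in the frame of tray between -0.125 and 0.125 m and y of done_l in the frame of tray between -0.055 and 0.055 m and z of each of done_l, done_m, done_s in the frame of tray below 0.01 m and angle between each of done_l, done_m, done_s, new_l, new_m, new_s's own z axis and vertical below 0.08 rad and x of done_m in the frame of tray between -0.125 and 0.125 m and y of done_m in the frame of tray between -0.055 and 0.055 m and x of done_s in the frame of tray between -0.125 and 0.125 m and y of done_s in the frame of tray between -0.055 and 0.055 m and horizontal distance between new_l and arbor_l below 0.005 m and z of new_l in the frame of arbor_l between -0.004 and 0.004 m and horizontal distance between new_m and arbor_m below 0.005 m and z of new_m in the frame of arbor_m between -0.004 and 0.004 m and horizontal distance between new_s and arbor_s below 0.005 m and z of new_s in the frame of arbor_s between -0.004 and 0.004 m and linear speed of each of done_l, done_m, done_s, new_l, new_m, new_s below 0.02 m/s); the robot touches nothing.
It fails at once if the dial gauge is touched (contact force between gauge and anything else above 2 N).
It fails at once if another thing on the bench is moved by more than 40 mm (distance of any of tester_a, tester_b, meter, weight, driver from where it was at the start of the episode above 0.04 m).
Of done_l, done_m, done_s only 2 to 3 are there at a start; the rules pass over those that are not, and their reading is None.
Of new_l, new_m, new_s only 2 to 3 are there at a start; the rules pass over those that are not, and their reading is None.
At some moment in a run one of new_l, new_m, new_s may be knocked a few centimetres aside while the robot is not near it.
It also fails if it takes over 208 s, if anything falls off the work surface, if the arm or the gripper's body presses on something with over 40 N, if the wrist force passes 120 N, or if a joint passes its speed limit or range.

## Working session

There is one attempt and no reset: what is moved stays moved. The work goes in short steps, Python scripts to look and compute and a tool call to move; the robot and the scene stay as the last step left them, time stands still between calls to the robot, and variables do not carry over. Pictures are saved under pics/ and viewed, at most 14 in all, crops included, and the job is handed in when it is done.

Besides the shell and the picture viewer there is one more tool, called after "Call:" as a command line: name --pt "numbers of a row" for each row, then --argument value for the rest. jog_arm: Moves the arm, as the interface text tells. Its arguments: {"type":"object","properties":{"motion":{"type":"array"}},"required":["motion"]}

```bash
mkdir -p pics; ls; cat > h.py <<'E'
import numpy as np, cv2
from cell import env
def cam(n):
    d=env.read_camera(n); return d
def pts(d):
    K=d["camera_matrix"];k1=d["k1"];z=d["z_map"];h,w=z.shape
    u,v=np.meshgrid(np.arange(w),np.arange(h))
    uv=np.stack([u,v],-1).reshape(-1,1,2).astype(np.float64)
    s=cv2.undistortPoints(uv,np.asarray(K,float),np.array([k1,0,0,0,0.])).reshape(h,w,2)
    c=np.stack([s[...,0]*z,-s[...,1]*z,-z,np.ones_like(z)],-1)
    P=c@np.linalg.inv(d["world_to_cam"]).T
    P=P[...,:3]; P[z==0]=np.nan
    return P
def save(d,f): cv2.imwrite("pics/"+f,d["color"][:,:,::-1])
E
python3 - <<'E'
from h import *
for n in ("scene","top"):
    d=cam(n); save(d,n+"1.png"); P=pts(d); np.save(n+"P.npy",P)
    for t in ["fixture","head","knob","gauge","tray","mat","arbor_l","arbor_m","arbor_s","done_l","done_m","done_s","new_l","new_m","new_s","tester_a","meter","weight","driver"]:
        r=env.recognise(n,t)
        print(n,t,[(round(x["score"],2),np.round(x["location"]).astype(int).tolist(),np.nan_to_num(P[int(x["location"][1]),int(x["location"][0])]).round().astype(int).tolist()) for x in r[:4]])
print(env.state())
E
```

```text
pics
scene fixture []
scene head [(0.93, [316, 208], [554, -19, 51])]
scene knob [(0.54, [310, 219], [583, -2, 48]), (0.38, [316, 209], [557, -14, 54])]
scene gauge [(0.96, [239, 206], [740, -96, 117])]
scene tray [(0.73, [414, 289], [454, 294, 2])]
scene mat [(0.8, [289, 145], [492, -294, 3])]
scene arbor_l [(0.8, [313, 209], [562, -21, 54])]
scene arbor_m [(0.8, [313, 209], [562, -21, 54])]
scene arbor_s [(0.8, [313, 209], [562, -21, 54])]
scene done_l [(0.82, [287, 203], [629, -45, 102]), (0.78, [320, 185], [520, -53, 98]), (0.58, [325, 226], [578, 60, 92]), (0.16, [358, 193], [455, 32, 111])]
scene done_m [(0.82, [287, 203], [629, -45, 102]), (0.78, [320, 185], [520, -53, 98]), (0.58, [325, 226], [578, 60, 92]), (0.16, [358, 193], [455, 32, 111])]
scene done_s [(0.82, [287, 203], [629, -45, 102]), (0.78, [320, 185], [520, -53, 98]), (0.58, [325, 226], [578, 60, 92]), (0.16, [358, 193], [455, 32, 111])]
scene new_l [(0.78, [262, 151], [575, -319, 5]), (0.61, [322, 127], [385, -261, 56])]
scene new_m [(0.78, [262, 151], [575, -319, 5]), (0.61, [322, 127], [385, -261, 56])]
scene ne
[... 1616 characters left out ...]
.56, [356, 285], [323, -93, 25])]
{'t': 2.0, 'joints': array([ 1.02137256e+00,  4.90905080e-01,  1.55892357e+00,  1.87067730e-05,
        1.09172106e+00, -1.05617919e-01]), 'qvel': array([ 0.00121874,  0.00105767,  0.00058057,  0.00023846, -0.0003118 ,
        0.00016823]), 'tau': array([-1.08515266e-05, -6.12463689e+01, -2.58428156e+01,  6.93036639e-02,
        4.45878552e-02,  2.62599563e-06]), 'eef_pos': array([268.34748693, 564.4564285 , 292.24965766]), 'tcp_rot': array([ 3.14154819e+00, -1.19808039e-05,  2.69777819e+00]), 'ft_force': array([-0.13747945,  0.18990513, -0.36422101]), 'moment': array([-0.02490073,  0.01078908,  0.01674626]), 'grip_force': 0.0, 'opening': 1.0004112603951756}
```

View pictures.

View pics/top1.png

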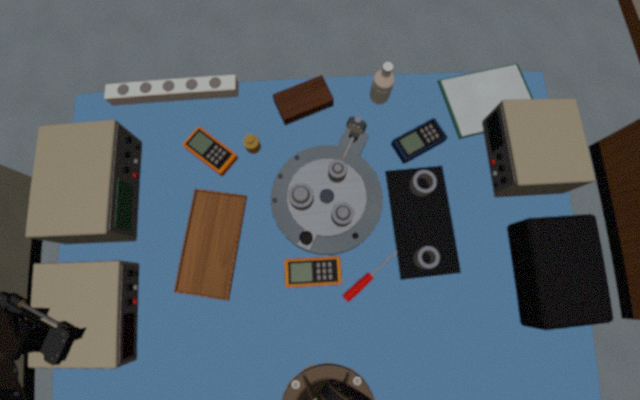

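View pics/scene1.png

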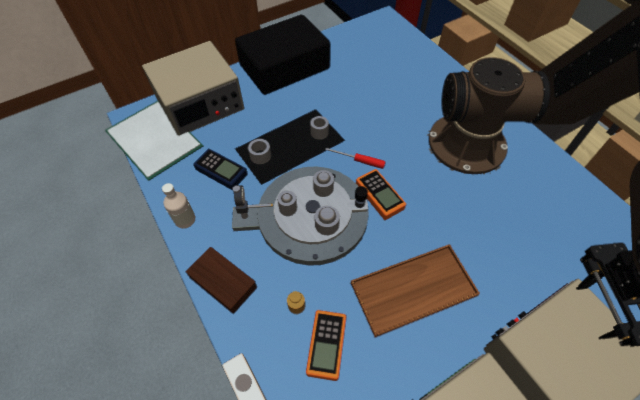

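```bash
cat >> h.py <<'E'
from scipy.optimize import least_squares
def band(P,c,r,z0,z1):
    m=(P[...,2]>z0)&(P[...,2]<z1)&(np.hypot(P[...,0]-c[0],P[...,1]-c[1])<r)
    return P[m]
def disc(q):  # center, radius of blob's outer rim via hull circle fit
    h=cv2.convexHull(q[:,:2].astype(np.float32))[:,0]
    f=lambda p:np.hypot(h[:,0]-p[0],h[:,1]-p[1])-p[2]
    return least_squares(f,[*h.mean(0),30],loss="soft_l1").x
E
python3 - <<'E'
from h import *
for n in("top","scene"):
    P=np.load(n+"P.npy")
    for nm,c,r,a,b in [("L",(535,45),45,84,98),("M",(490,-50),42,88,102),("S",(610,-45),38,93,104),("knob",(437,35),30,103,116),
      ("n1",(590,-315),60,38,65),("n2",(385,-300),60,38,65),("weight",(720,165),40,50,80),
      ("aL",(535,45),28,101,112),("aM",(490,-50),28,102,112),("aS",(610,-45),24,102,112),("deck",(553,-16),130,42,50),("base",(553,-16),180,26,34)]:
        q=band(P,c,r,a,b)
        if len(q)>8: print(n,nm,len(q),disc(q).round(1),"med z",np.median(q[:,2]).round(1),"p90",np.percentile(q[:,2],90).round(1))
    m=(P[...,2]>60)&(P[...,2]<200)&(P[...,0]>640)&(P[...,0]<800)&(P[...,1]<-60)&(P[...,1]>-180)
    print("gauge",P[m].mean(0),P[m].min(0),P[m].max(0))
d=env.read_camera("wrist");print(d["camera_matrix"],d["k1"],np.linalg.inv(d["world_to_cam"]).round(2))
st=env.state();print(st["eef_pos"])
E
```

```text
top L 210 [554.6  40.1  31.1] med z 92.5 p90 94.6
top M 225 [501.2 -63.9  27.1] med z 96.6 p90 99.2
top S 203 [618.7 -58.1  23.5] med z 100.5 p90 102.9
top knob 147 [444.2  31.4  16.4] med z 110.4 p90 112.5
top n1 256 [ 588.2 -299.6   32.6] med z 46.6 p90 48.9
top n2 255 [ 382.  -285.3   28.5] med z 50.3 p90 52.7
top weight 91 [729.8 175.3  14.3] med z 68.6 p90 71.0
top aL 126 [549.7  41.   15. ] med z 106.2 p90 108.9
top aM 102 [500.9 -61.7  14.2] med z 105.9 p90 108.5
top aS 76 [615.3 -51.8  16.3] med z 105.5 p90 108.0
top deck 3195 [559.5 -27.6 107.7] med z 46.7 p90 48.7
top base 4391 [559.  -28.3 154.7] med z 30.8 p90 32.9
gauge [ 714.94007304 -108.56985129  118.66794394] [ 640.22208659 -140.05773925   63.06385676] [746.92093896 -62.29793714 161.21323102]
scene L 190 [553.6  40.8  31.3] med z 93.4 p90 95.8
scene M 185 [501.5 -63.4  27.5] med z 97.4 p90 99.4
scene S 181 [619.1 -58.   24.2] med z 100.9 p90 102.9
scene knob 123 [444.   30.9  16.8] med z 111.4 p90 113.8
scene n1 209 [ 586.6 -299.7   32.9] med z 46.7 p90 49.7
scene n2 193 [ 379.5 -285.9   29.3] med z 50.1 p90 54.1
sce
[... 157 characters left out ...]
109.5
scene aS 74 [614.1 -52.6  15.7] med z 105.5 p90 109.0
scene deck 2409 [558.2 -27.7 107.8] med z 47.5 p90 49.3
scene base 3328 [557.4 -28.2 155.4] med z 31.3 p90 33.3
gauge [ 718.50086255 -102.40740676  112.02179782] [ 640.31580789 -135.28318077   60.27430933] [745.53579088 -61.76096913 162.61702515]
[[294.67772281   0.         318.67018054]
 [  0.         294.67772281 197.39687882]
 [  0.           0.           1.        ]] 0.006614866880853299 [[ 4.3000e-01 -8.7000e-01 -2.5000e-01  1.9804e+02]
 [ 9.0000e-01  4.1000e-01  1.2000e-01  5.9828e+02]
 [ 0.0000e+00 -2.8000e-01  9.6000e-01  3.8459e+02]
 [ 0.0000e+00  0.0000e+00  0.0000e+00  1.0000e+00]]
[268.35153269 564.45253427 292.25020968]
```

```bash
cat >> h.py <<'E'
def plan(x,y,z,yawdeg=None,s=None):
    """tool-frame shift (at the present yaw) and wz turn (deg) to a TCP target, tool down"""
    s=s or env.state(); p=s["eef_pos"]; r=s["tcp_rot"]; a=r[2]
    d=np.array([x,y,z])-p
    t=[d[0]*np.cos(a)+d[1]*np.sin(a), d[0]*np.sin(a)-d[1]*np.cos(a), -d[2]]
    w=0 if yawdeg is None else -((yawdeg-np.degrees(a)+180)%360-180)
    print("shift",np.round(t,1),"wz",round(w,1),"yaw",np.degrees(a).round(1),"dist",np.linalg.norm(t).round())
E
python3 -c "
from h import *
plan(444,31,200,152.8)"
```

```text
shift [-387.7 -406.4   92.3] wz 1.8 yaw 154.6 dist 569.0
```

Call:
jog_arm --pt "0 0 0 -38.8 -40.6 6 95" --pt "0 0 0 -38.8 -40.6 6 95" --pt "0 0 0 -38.8 -40.6 6 95" --pt "0 0 0 -38.8 -40.6 6 95" --pt "0 0 0 -38.8 -40.6 6 95" --pt "0 0 0 -38.8 -40.6 6 95" --pt "0 0 0 -38.8 -40.6 6 95" --pt "0 0 0 -38.8 -40.6 6 95" --pt "0 0 0 -38.8 -40.6 6 95" --pt "0 0 0 -38.8 -40.6 6 95"

```text
t: 3.3
eef_pos: [444.9, 29.3, 232.3]
tcp_rot: [3.141, 0.001, 2.698]
ft_force: [0.9, -0.2, -0.2]
opening: 0.997
grip_force: 0.0
```

```bash
python3 - <<'E'
from h import *
d=cam("wrist"); save(d,"w1.png"); P=pts(d)
for nm,c,r,a,b in [("knob",(444,31),30,103,118),("L",(554,40),45,84,98),("M",(501,-64),42,88,102),("S",(618.8,-58),38,93,104),("aL",(554,40),26,102,112),("aM",(501,-64),26,102,112)]:
    q=band(P,c,r,a,b)
    if len(q)>8: print(nm,len(q),disc(q).round(1),np.median(q[:,2]).round(1))
plan(444,31,157,152.8)
E
```

```text
knob 1402 [444.5  32.1  16.5] 109.7
L 650 [556.4  40.3  32.5] 91.8
M 822 [503.1 -64.   28.6] 95.7
aL 1157 [557.   39.7  19.2] 105.8
aM 736 [503.7 -64.3  14.8] 105.5
shift [ 5.2  4.4 74.7] wz 1.6 yaw 154.4 dist 75.0
```

View pics/w1.png

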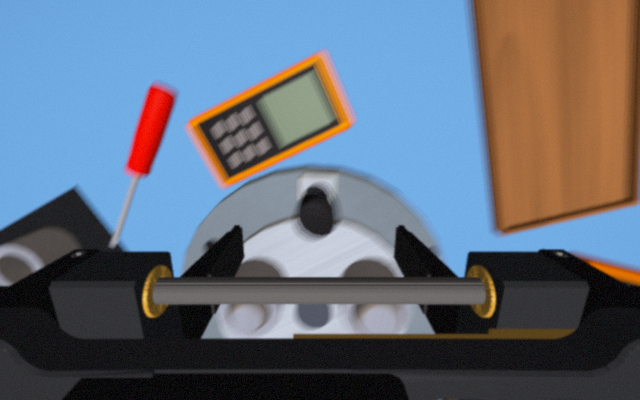

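Call:
jog_arm --pt "0 0 1.6 5.2 4.4 25 95" --pt "0 0 0 0 0 30 95" --pt "0 0 0 0 0 20 95" --pt "0 0 0 0 0 0 60" --pt "0 0 0 0 0 0 28" --pt "0 0 0 0 0 0 28" --pt "0 0 0 0 0 0 28" --pt "0 0 0 0 0 0 28" --pt "0 0 0 0 0 0 28"

```text
t: 4.47
eef_pos: [441.6, 37.4, 157.3]
tcp_rot: [3.142, 0.0, 2.67]
ft_force: [-3.0, -3.8, 1.9]
opening: 0.424
grip_force: 1.6
```

Call:
jog_arm --pt "0 0 0 0 0 0 60" --pt "0 0 0 -5.2 -4.2 0 60" --pt "0 0 0 0 0 0 28" --pt "0 0 0 0 0 0 28" --pt "0 0 0 0 0 0 28" --pt "0 0 0 0 0 0 28" --pt "0 0 0 0 0 0 28" --pt "0 0 0 0 0 0 28"

```text
t: 5.48
eef_pos: [444.3, 31.4, 157.2]
tcp_rot: [3.141, -0.0, 2.67]
ft_force: [-0.5, -0.2, -0.2]
opening: 0.353
grip_force: 30.0
```

Call:
jog_arm --pt "0 0 0 0 0 -9 28" --pt "0 0 0 0 0 -8 28" --pt "0 0 0 0 0 0 28"

```text
t: 5.85
eef_pos: [444.3, 31.3, 174.8]
tcp_rot: [3.141, 0.001, 2.67]
ft_force: [0.9, 0.7, -6.1]
opening: 0.353
grip_force: 30.0
```

Call:
jog_arm --pt "0 0 -5 0 0 0 28" --pt "0 0 0 0 -22.66 0 28" --pt "0 0 -10 0 0 0 28" --pt "0 0 0 0 -22.66 0 28" --pt "0 0 -10 0 0 0 28" --pt "0 0 0 0 -22.66 0 28" --pt "0 0 0 0 0 0 28"

```text
t: 6.72
eef_pos: [429.0, -35.2, 173.7]
tcp_rot: [3.141, -0.004, 3.105]
ft_force: [-5.8, -3.7, -5.4]
opening: 0.357
grip_force: 30.0
```

Call:
jog_arm --pt "0 0 -10 0 0 0 28" --pt "0 0 0 0 -22.66 0 28" --pt "0 0 -10 0 0 0 28" --pt "0 0 0 0 -22.66 0 28" --pt "0 0 -10 0 0 0 28" --pt "0 0 0 0 -22.66 0 28" --pt "0 0 -5 0 0 0 28" --pt "0 0 0 0 0 0 28"

```text
t: 7.72
eef_pos: [450.7, -99.2, 173.9]
tcp_rot: [3.141, -0.001, -2.567]
ft_force: [-2.2, -5.3, -6.1]
opening: 0.353
grip_force: 30.0
```

Call:
jog_arm --pt "0 0 0 0 0.5 4 28" --pt "0 0 0 0 0 4 28" --pt "0 0 0 0 0 4 28" --pt "0 0 0 0 0 3 28" --pt "0 0 0 0 0 2 28" --pt "0 0 0 0 0 0 28"

```text
t: 8.48
eef_pos: [450.8, -98.9, 158.5]
tcp_rot: [-3.14, 0.0, -2.567]
ft_force: [-8.1, -6.4, 17.0]
opening: 0.351
grip_force: 30.0
```

Call:
jog_arm --pt "0 0 0 0 0 0 45" --pt "0 0 0 0 0 0 70" --pt "0 0 0 0 0 0 95" --pt "0 0 0 0 0 0 95" --pt "0 0 0 0 0 -40 95" --pt "0 0 0 0 0 -50 95" --pt "0 0 0 0 0 -30 95" --pt "0 0 0 0 0 0 95" --pt "0 0 0 0 0 0 95"

```text
t: 9.6
eef_pos: [450.5, -98.0, 276.5]
tcp_rot: [3.141, -0.0, -2.566]
ft_force: [-0.6, -0.3, -1.2]
opening: 1.002
grip_force: 0.0
```

```bash
python3 - <<'E'
from h import *
d=cam("wrist"); save(d,"w2.png")
C=np.array([559,-28.])
exp={k:C+68*np.array([np.cos(np.radians(a)),np.sin(np.radians(a))]) for k,a in dict(L=153,M=273,S=33).items()}
print({k:v.round(1) for k,v in exp.items()})
for n in("wrist","top","scene"):
    if n!="wrist": d=cam(n)
    P=pts(d)
    for nm,c,r,a,b in [("knob",(450,-99),30,100,125),("L",exp["L"],45,84,98),("M",exp["M"],42,88,102),("S",exp["S"],38,93,104)]:
        q=band(P,c,r,a,b)
        if len(q)>8: print(n,nm,len(q),disc(q).round(1),np.median(q[:,2]).round(1))
E
```

```text
{'L': array([498.4,   2.9]), 'M': array([562.6, -95.9]), 'S': array([616.,   9.])}
wrist knob 1027 [451.5 -98.6  16.5] 109.8
wrist L 1020 [500.2   2.8  32.6] 91.9
wrist M 849 [563.7 -95.7  28.7] 95.8
top L 281 [499.1   3.   32.4] 92.6
top S 225 [616.8   9.2  24.4] 100.6
scene knob 113 [450.3 -98.4  16.3] 111.0
scene L 238 [498.8   3.2  32.8] 93.0
scene M 213 [562.6 -96.2  28.4] 97.2
scene S 207 [616.4   8.9  24.5] 101.2
```

```bash
python3 - <<'E'
from h import *
for n in("top","scene"):
    d=cam(n); P=pts(d)
    hsv=cv2.cvtColor(d["color"],cv2.COLOR_RGB2HSV)
    brown=((hsv[...,0]<25)|(hsv[...,0]>170))&(hsv[...,1]>70)
    m=brown&(np.hypot(P[...,0]-457,P[...,1]-293)<185)&(P[...,2]<30)&(P[...,2]>-5)
    q=P[m]; (c,wh,a)=cv2.minAreaRect(q[:,:2].astype(np.float32)); print(n,"tray",np.round(c,1),np.round(wh,1),round(a,1))
    R=hsv; red=((hsv[...,0]<8)|(hsv[...,0]>172))&(hsv[...,1]>150)&(np.hypot(P[...,0]-323,P[...,1]+93)<60)
    print("driver handle",P[red].mean(0).round())
    for nm,c,r,a,b in [("n1",(588,-300),60,38,65),("n2",(381,-286),60,38,65),("hub",(559,-28),25,0,90)]:
        q=band(P,c,r,a,b)
        if len(q)>8: print(n,nm,len(q),disc(q).round(1),np.median(q[:,2]).round(1))
plan(499.3,3,200,180)
E
```

```text
top tray [453.8 294.7] [148.5 284.5] 79.7
driver handle [ 289. -102.  652.]
top n1 157 [ 589.1 -300.5   31.9] 46.6
top n2 155 [ 381.7 -286.4   28. ] 50.4
top hub 260 [559.2 -28.   24.2] 51.5
scene tray [454.1 295.6] [150.6 289. ] 79.3
driver handle [318. -94.  24.]
scene n1 213 [ 587.4 -299.5   33.2] 47.0
scene n2 108 [ 381.1 -283.2   27.5] 50.2
scene hub 203 [558.9 -28.   24.4] 52.6
shift [-95.8  58.4  76.4] wz 33.0 yaw -147.0 dist 136.0
```

Call:
jog_arm --pt "0 0 10.7 0 0 0 95" --pt "0 0 10.7 0 0 0 95" --pt "0 0 10.7 0 0 0 95" --pt "0 0 10.9 0 0 0 95"

```text
out of range
```

Call:
jog_arm --pt "0 0 10.7 0 0 0 95" --pt "0 0 10.7 0 0 0 95" --pt "0 0 10.7 0 0 0 95" --pt "0 0 10.7 0 0 0 95" --pt "0 0 0 -15.3 54 20 95" --pt "0 0 0 -15.3 54 20 95" --pt "0 0 0 0 0 30 95" --pt "0 0 0 0 0 0 95"

```text
t: 10.85
eef_pos: [498.7, 3.6, 205.4]
tcp_rot: [-3.141, -0.005, 2.971]
ft_force: [0.0, -0.0, 0.4]
opening: 0.999
grip_force: 0.0
```

```bash
python3 -c "
from h import *
plan(499.4,3,137,170)"
```

```text
shift [-0.8 -0.5 68.4] wz 0.2 yaw 170.2 dist 68.0
```

Call:
jog_arm --pt "0 0 0 -0.8 -0.5 30 95" --pt "0 0 0 0 0 30 95" --pt "0 0 0 0 0 8 95" --pt "0 0 0 0 0 0 75" --pt "0 0 0 0 0 0 60" --pt "0 0 0 0 0 0 60" --pt "0 0 0 0 0 0 60" --pt "0 0 0 0 0 0 60"

```text
t: 11.85
eef_pos: [500.4, 2.5, 140.0]
tcp_rot: [3.141, 0.001, 2.97]
ft_force: [-0.5, 0.4, 6.8]
opening: 0.7
grip_force: 30.0
```

Call:
jog_arm --pt "0 0 0 0 0 -15 60" --pt "0 0 0 0 0 -30 60" --pt "0 0 0 0 0 -35 60" --pt "0 0 0 0 0 0 60" --pt "0 0 0 0 0 0 60"

```text
t: 12.48
eef_pos: [499.6, 2.6, 218.7]
tcp_rot: [3.142, -0.001, 2.97]
ft_force: [0.9, -0.2, -4.5]
opening: 0.702
grip_force: 30.0
```

```bash
python3 -c "
from h import *
plan(537.6,279.6,200,169.6);plan(537.6,279.6,101,169.6)"
```

```text
shift [  9.8 279.5  18.7] wz 0.6 yaw 170.2 dist 280.0
shift [  9.8 279.5 117.7] wz 0.6 yaw 170.2 dist 303.0
```

Call:
jog_arm --pt "0 0 0.6 2 40 0 60" --pt "0 0 0 2 55 0 60" --pt "0 0 0 2 55 0 60" --pt "0 0 0 2 55 0 60" --pt "0 0 0 1.8 50 20 60" --pt "0 0 0 0 24.5 25 60" --pt "0 0 0 0 0 40 60" --pt "0 0 0 0 0 25 60" --pt "0 0 0 0 0 4 60" --pt "0 0 0 0 0 0 60"

```text
t: 13.72
eef_pos: [540.6, 279.1, 105.0]
tcp_rot: [-3.141, -0.001, 2.959]
ft_force: [-1.0, -0.5, -3.7]
opening: 0.7
grip_force: 30.0
```

Call:
jog_arm --pt "0 0 0 0 0 3 60" --pt "0 0 0 0 0 2 60" --pt "0 0 0 0 0 0 60" --pt "0 0 0 0 0 0 60"

```text
t: 14.22
eef_pos: [540.7, 279.2, 100.5]
tcp_rot: [3.141, 0.0, 2.96]
ft_force: [0.2, -0.1, -4.0]
opening: 0.7
grip_force: 30.0
```

Call:
jog_arm --pt "0 0 0 0 0 1.2 60" --pt "0 0 0 0 0 0 60" --pt "0 0 0 0 0 0 70" --pt "0 0 0 0 0 0 82" --pt "0 0 0 0 0 0 85" --pt "0 0 0 0 0 -30 85" --pt "0 0 0 0 0 -60 85" --pt "0 0 0 0 0 -40 95" --pt "0 0 0 0 0 0 95" --pt "0 0 0 0 0 0 95"

```text
t: 15.48
eef_pos: [540.3, 279.0, 228.4]
tcp_rot: [-3.141, -0.001, 2.96]
ft_force: [0.6, -0.4, 0.2]
opening: 0.995
grip_force: 0.0
```

```bash
python3 - <<'E'
from h import *
d=cam("wrist"); P=pts(d); q=band(P,(540,279),45,46,58); print(len(q),disc(q).round(1),np.median(q[:,2]))
d=cam("top"); P=pts(d); q=band(P,(540,279),45,44,58); print(len(q),disc(q).round(1),np.median(q[:,2]))
plan(563,-96,200,180)
E
```

```text
1898 [540.1 279.9  32.5] 50.7722061503361
142 [539.6 278.6  33.4] 50.90140980862003
shift [ -90.2 -364.7   27.7] wz -10.4 yaw 169.6 dist 377.0
```

Call:
jog_arm --pt "0 0 0 -12.9 -52.1 0 95" --pt "0 0 0 -12.9 -52.1 0 95" --pt "0 0 0 -12.9 -52.1 0 95" --pt "0 0 0 -12.9 -52.1 0 95" --pt "0 0 0 -12.9 -52.1 0 95" --pt "0 0 0 -12.9 -52.1 0 95" --pt "0 0 0 -12.8 -52.1 0 95" --pt "0 0 0 0 0 20 95" --pt "0 0 0 0 0 0 95" --pt "0 0 0 0 0 0 95"

```text
t: 16.82
eef_pos: [563.4, -95.3, 208.9]
tcp_rot: [3.141, -0.001, 2.96]
ft_force: [-0.5, 0.3, 0.1]
opening: 0.999
grip_force: 0.0
```

```bash
python3 -c "
from h import *
plan(563,-96,139)"
```

```text
shift [ 0.3 -0.7 69.9] wz 0 yaw 169.6 dist 70.0
```

Call:
jog_arm --pt "0 0 0 0.3 -0.7 30 95" --pt "0 0 0 0 0 30 95" --pt "0 0 0 0 0 9.5 95" --pt "0 0 0 0 0 0 75" --pt "0 0 0 0 0 0 52" --pt "0 0 0 0 0 0 52" --pt "0 0 0 0 0 0 52" --pt "0 0 0 0 0 0 52" --pt "0 0 0 0 0 0 52"

```text
t: 17.95
eef_pos: [563.1, -96.5, 140.0]
tcp_rot: [3.141, 0.001, 2.959]
ft_force: [-1.1, 0.2, 5.6]
opening: 0.603
grip_force: 30.0
```

Call:
jog_arm --pt "0 0 0 0 0 -15 52" --pt "0 0 0 0 0 -30 52" --pt "0 0 0 0 0 -37 52" --pt "0 0 0 0 0 0 52" --pt "0 0 0 0 0 0 52"

```text
t: 18.58
eef_pos: [562.4, -96.3, 220.6]
tcp_rot: [3.141, -0.001, 2.96]
ft_force: [0.7, 0.8, -5.3]
opening: 0.604
grip_force: 30.0
```

```bash
python3 -c "
from h import *
plan(454,295,101)"
```

```text
shift [177.4 365.2 119.6] wz 0 yaw 169.6 dist 423.0
```

Call:
jog_arm --pt "0 0 0 22.2 45.6 0 52" --pt "0 0 0 22.2 45.6 0 52" --pt "0 0 0 22.2 45.6 0 52" --pt "0 0 0 22.2 45.6 0 52" --pt "0 0 0 22.2 45.6 0 52" --pt "0 0 0 22.2 45.6 0 52" --pt "0 0 0 22.2 45.6 10 52" --pt "0 0 0 22.0 46.0 20 52" --pt "0 0 0 0 0 40 52" --pt "0 0 0 0 0 40 52"

```text
t: 19.82
eef_pos: [453.5, 295.3, 109.1]
tcp_rot: [-3.141, -0.001, 2.961]
ft_force: [-0.3, -0.5, -5.4]
opening: 0.602
grip_force: 30.0
```

Call:
jog_arm --pt "0 0 0 0 0 4 52" --pt "0 0 0 0 0 2 52" --pt "0 0 0 0 0 0 52" --pt "0 0 0 0 0 0 52"

```text
t: 20.32
eef_pos: [454.9, 294.9, 106.6]
tcp_rot: [3.14, 0.001, 2.959]
ft_force: [0.5, 0.5, -4.2]
opening: 0.605
grip_force: 30.0
```

Call:
jog_arm --pt "0 0 0 0 0 3 52" --pt "0 0 0 0 0 3 52" --pt "0 0 0 0 0 0 52" --pt "0 0 0 0 0 0 52"

```text
t: 20.82
eef_pos: [454.5, 294.8, 99.5]
tcp_rot: [3.142, -0.0, 2.96]
ft_force: [-0.2, 0.4, -4.1]
opening: 0.608
grip_force: 30.0
```

Call:
jog_arm --pt "0 0 0 0 0 0.7 52" --pt "0 0 0 0 0 0 52" --pt "0 0 0 0 0 0 62" --pt "0 0 0 0 0 0 75" --pt "0 0 0 0 0 0 80" --pt "0 0 0 0 0 -30 80" --pt "0 0 0 0 0 -60 80" --pt "0 0 0 0 0 -40 95" --pt "0 0 0 0 0 0 95" --pt "0 0 0 0 0 0 95"

```text
t: 22.08
eef_pos: [454.2, 294.7, 228.3]
tcp_rot: [-3.141, -0.0, 2.96]
ft_force: [0.5, -0.3, -0.4]
opening: 0.997
grip_force: 0.0
```

```bash
python3 - <<'E'
from h import *
d=cam("wrist"); P=pts(d); q=band(P,(454,295),42,50,62); print(len(q),disc(q).round(1),np.median(q[:,2]))
d=cam("top"); P=pts(d); q=band(P,(616.5,9),38,93,104); print(len(q),disc(q).round(1),np.median(q[:,2]))
for nm,c in(("n1",(588,-300)),("n2",(381,-286))):
    q=band(P,c,70,38,65); print(nm,len(q),disc(q).round(1))
plan(616.5,9,200,123)
E
```

```text
1658 [455.2 295.3  28.6] 54.763616058120704
225 [617.1   9.4  24.5] 100.54214703325158
n1 247 [ 588.6 -299.9   32.6]
n2 251 [ 381.9 -285.4   28.7]
shift [-211.3 -251.5   27.6] wz 46.6 yaw 169.6 dist 330.0
```

Call:
jog_arm --pt "0 0 0 -35.2 -42 3 95" --pt "0 0 0 -35.2 -42 3 95" --pt "0 0 0 -35.2 -42 3 95" --pt "0 0 0 -35.2 -42 3 95" --pt "0 0 0 -35.2 -42 3 95" --pt "0 0 0 -35.3 -41.5 3 95" --pt "0 0 10 0 0 0 95" --pt "0 0 10 0 0 0 95" --pt "0 0 10 0 0 0 95" --pt "0 0 0 0 0 0 95"

```text
t: 23.42
eef_pos: [616.6, 9.2, 209.5]
tcp_rot: [-3.14, -0.002, 2.437]
ft_force: [0.7, -0.2, -0.6]
opening: 0.998
grip_force: 0.0
```

```bash
python3 -c "
from h import *
plan(616.7,9.1,141)"
```

```text
shift [-0.1 -0.  68.5] wz 0 yaw 139.6 dist 69.0
```

Call:
jog_arm --pt "0 0 0 0 0 30 95" --pt "0 0 0 0 0 30 95" --pt "0 0 0 0 0 9 95" --pt "0 0 0 0 0 0 75" --pt "0 0 0 0 0 0 44" --pt "0 0 0 0 0 0 44" --pt "0 0 0 0 0 0 44" --pt "0 0 0 0 0 0 44" --pt "0 0 0 0 0 0 44" --pt "0 0 0 0 0 0 44"

```text
t: 24.68
eef_pos: [616.9, 9.2, 142.1]
tcp_rot: [3.141, 0.0, 2.436]
ft_force: [-0.6, -0.9, 3.9]
opening: 0.514
grip_force: 30.0
```

Call:
jog_arm --pt "0 0 0 0 0 -15 44" --pt "0 0 0 0 0 -30 44" --pt "0 0 0 0 0 -37 44" --pt "0 0 0 0 0 0 44" --pt "0 0 -10 0 0 0 44" --pt "0 0 -10 0 0 0 44" --pt "0 0 -10 0 0 0 44" --pt "0 0 0 0 0 0 44"

```text
t: 25.68
eef_pos: [616.4, 9.2, 222.8]
tcp_rot: [-3.142, -0.002, 2.958]
ft_force: [0.4, -1.2, -4.1]
opening: 0.514
grip_force: 30.0
```

```bash
python3 -c "
from h import *
plan(370.4,310.4,107)"
```

```text
shift [296.8 251.3 115.8] wz 0 yaw 169.5 dist 406.0
```

Call:
jog_arm --pt "0 0 0 37.1 31.4 0 44" --pt "0 0 0 37.1 31.4 0 44" --pt "0 0 0 37.1 31.4 0 44" --pt "0 0 0 37.1 31.4 0 44" --pt "0 0 0 37.1 31.4 0 44" --pt "0 0 0 37.1 31.4 0 44" --pt "0 0 0 37.1 31.4 10 44" --pt "0 0 0 37.1 31.5 20 44" --pt "0 0 0 0 0 40 44" --pt "0 0 0 0 0 35 44"

```text
t: 26.92
eef_pos: [369.7, 310.6, 117.6]
tcp_rot: [3.141, 0.0, 2.956]
ft_force: [-0.4, 0.2, -3.6]
opening: 0.512
grip_force: 30.0
```

Call:
jog_arm --pt "0 0 0 0 0 4 44" --pt "0 0 0 0 0 4 44" --pt "0 0 0 0 0 2 44" --pt "0 0 0 0 0 0 44" --pt "0 0 0 0 0 0 44"

```text
t: 27.55
eef_pos: [370.6, 310.2, 109.4]
tcp_rot: [3.141, 0.001, 2.959]
ft_force: [-0.7, 1.0, -3.3]
opening: 0.514
grip_force: 30.0
```

Call:
jog_arm --pt "0 0 0 0 0 3 44" --pt "0 0 0 0 0 3 44" --pt "0 0 0 0 0 1 44" --pt "0 0 0 0 0 0 44" --pt "0 0 0 0 0 0 44"

```text
t: 28.18
eef_pos: [370.4, 310.1, 101.8]
tcp_rot: [3.142, 0.0, 2.96]
ft_force: [0.2, 0.4, -3.0]
opening: 0.512
grip_force: 30.0
```

Release, then go to the new large sleeve (588,-300).

Call:
jog_arm --pt "0 0 0 0 0 0.8 44" --pt "0 0 0 0 0 0 44" --pt "0 0 0 0 0 0 55" --pt "0 0 0 0 0 0 68" --pt "0 0 0 0 0 0 75" --pt "0 0 0 0 0 -30 75" --pt "0 0 0 0 0 -60 75" --pt "0 0 0 0 0 -40 95" --pt "0 0 0 0 0 0 95" --pt "0 0 0 0 0 0 95"

```text
t: 29.42
eef_pos: [370.2, 309.9, 230.5]
tcp_rot: [-3.141, -0.0, 2.96]
ft_force: [-0.1, 0.4, -0.5]
opening: 0.995
grip_force: 0.0
```

```bash
python3 - <<'E'
from h import *
d=cam("wrist"); P=pts(d); q=band(P,(370,310),38,53,66); print(len(q),disc(q).round(1),np.median(q[:,2]))
d=cam("top"); P=pts(d)
for nm,c in(("n1",(588,-300)),("n2",(381,-286))):
    q=band(P,c,70,38,65); print(nm,len(q),disc(q).round(1))
plan(588,-300,200)
E
```

```text
1409 [371.5 310.5  24.6] 58.723986271285014
n1 251 [ 588.5 -300.1   32.8]
n2 252 [ 382.  -285.5   28.5]
shift [-324.7 -560.4   29.9] wz 0 yaw 169.6 dist 648.0
```

Call:
jog_arm --pt "0 0 0 -27.1 -46.7 0 95" --pt "0 0 0 -27.1 -46.7 0 95" --pt "0 0 0 -27.1 -46.7 0 95" --pt "0 0 0 -27.1 -46.7 0 95" --pt "0 0 0 -27.1 -46.7 0 95" --pt "0 0 0 -27.1 -46.7 0 95" --pt "0 0 0 -27.1 -46.7 0 95" --pt "0 0 0 -27.1 -46.7 0 95" --pt "0 0 0 -27.1 -46.7 0 95" --pt "0 0 0 -27.1 -46.7 0 95"

```text
t: 30.78
eef_pos: [552.6, -200.0, 229.5]
tcp_rot: [3.141, -0.002, 2.959]
ft_force: [0.3, 0.3, -0.9]
opening: 0.999
grip_force: 0.0
```

Call:
jog_arm --pt "0 0 0 -27.1 -46.7 0 95" --pt "0 0 0 -27.1 -46.7 0 95" --pt "0 0 0 0 0 15 95" --pt "0 0 0 0 0 15 95" --pt "0 0 0 0 0 0 95" --pt "0 0 0 0 0 0 95"

```text
t: 31.52
eef_pos: [588.9, -299.0, 201.2]
tcp_rot: [3.141, -0.0, 2.961]
ft_force: [-0.3, 0.4, -0.7]
opening: 0.997
grip_force: 0.0
```

```bash
python3 - <<'E'
from h import *
for n in("wrist","top"):
    d=cam(n); P=pts(d); q=band(P,(588,-300),60,42,52); print(len(q),disc(q).round(1),np.median(q[:,2]))
plan(588,-300,94)
E
```

```text
2182 [ 588.4 -299.6   32.5] 45.770667028356016
13 [ 615.3 -285.8    9.9] 46.53985155616954
shift [  0.9  -0.8 107.7] wz 0 yaw 169.6 dist 108.0
```

Call:
jog_arm --pt "0 0 0 0.5 -0.5 40 95" --pt "0 0 0 0 0 40 95" --pt "0 0 0 0 0 20 95" --pt "0 0 0 0 0 7 95" --pt "0 0 0 0 0 0 80" --pt "0 0 0 0 0 0 60" --pt "0 0 0 0 0 0 60" --pt "0 0 0 0 0 0 60" --pt "0 0 0 0 0 0 60" --pt "0 0 0 0 0 0 60"

```text
t: 32.88
eef_pos: [588.5, -300.4, 94.8]
tcp_rot: [-3.141, 0.001, 2.96]
ft_force: [-1.0, 0.7, 5.8]
opening: 0.704
grip_force: 30.0
```

Call:
jog_arm --pt "0 0 0 0 0 -20 60" --pt "0 0 0 0 0 -50 60" --pt "0 0 0 0 0 -56 60" --pt "0 0 0 0 0 0 60" --pt "0 0 0 0 0 0 60"

```text
t: 33.5
eef_pos: [587.7, -300.0, 219.5]
tcp_rot: [3.141, -0.001, 2.96]
ft_force: [-0.3, -0.2, -5.4]
opening: 0.701
grip_force: 30.0
```

```bash
python3 -c "
from h import *
plan(499.8,2.7,210)"
```

```text
shift [141.2 281.8   9.5] wz 0 yaw 169.6 dist 315.0
```

Call:
jog_arm --pt "0 0 0 20.2 40.3 0 60" --pt "0 0 0 20.2 40.3 0 60" --pt "0 0 0 20.2 40.3 0 60" --pt "0 0 0 20.2 40.3 0 60" --pt "0 0 0 20.2 40.3 0 60" --pt "0 0 0 20.2 40.3 0 60" --pt "0 0 0 20.0 40.0 0 60" --pt "0 0 0 0 0 0 60" --pt "0 0 0 0 0 0 60" --pt "0 0 0 0 0 0 60"

```text
t: 34.75
eef_pos: [500.5, 1.6, 219.5]
tcp_rot: [-3.142, -0.001, 2.959]
ft_force: [0.1, -0.2, -5.4]
opening: 0.7
grip_force: 30.0
```

```bash
python3 - <<'E'
from h import *
d=cam("scene"); P=pts(d); save(d,"s2.png")
plan(499.8,2.7,140)
E
```

```text
shift [ 0.9  1.  79.6] wz 0 yaw 169.5 dist 80.0
```

Lower onto the arbor tip in steps.

Call:
jog_arm --pt "0 0 0 0.9 1 8 60" --pt "0 0 0 0 0 8 60" --pt "0 0 0 0 0 5 60" --pt "0 0 0 0 0 4 60" --pt "0 0 0 0 0 4 60" --pt "0 0 0 0 0 0 60"

```text
t: 35.55
eef_pos: [499.6, 3.6, 190.8]
tcp_rot: [3.142, -0.0, 2.96]
ft_force: [0.7, 0.6, -4.7]
opening: 0.701
grip_force: 30.0
```

Call:
jog_arm --pt "0 0 0 0 -0.4 10 60" --pt "0 0 0 0 0 10 60" --pt "0 0 0 0 0 10 60" --pt "0 0 0 0 0 10 60" --pt "0 0 0 0 0 5 60" --pt "0 0 0 0 0 0 60" --pt "0 0 0 0 0 0 60"

```text
t: 36.42
eef_pos: [499.7, 3.2, 146.2]
tcp_rot: [3.141, 0.0, 2.96]
ft_force: [-0.1, -0.2, -4.6]
opening: 0.699
grip_force: 30.0
```

Call:
jog_arm --pt "0 0 0 0 0 3 60" --pt "0 0 0 0 0 2.5 60" --pt "0 0 0 0 0 0 60" --pt "0 0 0 0 0 0 70" --pt "0 0 0 0 0 0 90" --pt "0 0 0 0 0 0 95" --pt "0 0 0 0 0 -30 95" --pt "0 0 0 0 0 -50 95" --pt "0 0 0 0 0 0 95" --pt "0 0 0 0 0 0 95"

```text
t: 37.67
eef_pos: [499.4, 3.2, 220.2]
tcp_rot: [3.141, -0.0, 2.96]
ft_force: [-0.1, -0.1, -0.6]
opening: 0.997
grip_force: 0.0
```

```bash
python3 - <<'E'
from h import *
d=cam("wrist"); P=pts(d); q=band(P,(499.8,2.8),45,84,98); print(len(q),disc(q).round(1),np.median(q[:,2]))
d=cam("top"); P=pts(d); q=band(P,(381,-286),70,38,65); print(len(q),disc(q).round(1),np.median(q[:,2]))
plan(381.7,-285.5,200)
E
```

```text
2668 [499.4   3.6  32.6] 91.7850609609027
252 [ 381.8 -285.6   28.6] 50.31480600163923
shift [  63.4 -305.2   19.5] wz 0 yaw 169.6 dist 312.0
```

Call:
jog_arm --pt "0 0 0 9.1 -43.6 0 95" --pt "0 0 0 9.1 -43.6 0 95" --pt "0 0 0 9.1 -43.6 0 95" --pt "0 0 0 9.1 -43.6 0 95" --pt "0 0 0 9.1 -43.6 0 95" --pt "0 0 0 9.0 -43.6 0 95" --pt "0 0 0 9 -43.6 0 95" --pt "0 0 0 0 0 20 95" --pt "0 0 0 0 0 0 95" --pt "0 0 0 0 0 0 95"

```text
t: 39.02
eef_pos: [382.1, -285.2, 200.4]
tcp_rot: [3.141, -0.001, 2.96]
ft_force: [0.4, -0.3, -0.1]
opening: 0.999
grip_force: 0.0
```

```bash
python3 - <<'E'
from h import *
d=cam("wrist"); save(d,"w3.png"); P=pts(d); q=band(P,(381,-286),60,44,58); c=disc(q); print(len(q),c.round(1),np.median(q[:,2]))
plan(c[0],c[1],94)
E
```

```text
1988 [ 381.3 -285.1   28.6] 49.745982648412266
shift [ 9.000e-01 -1.000e-01  1.067e+02] wz 0 yaw 169.6 dist 107.0
```

View pics/w3.png

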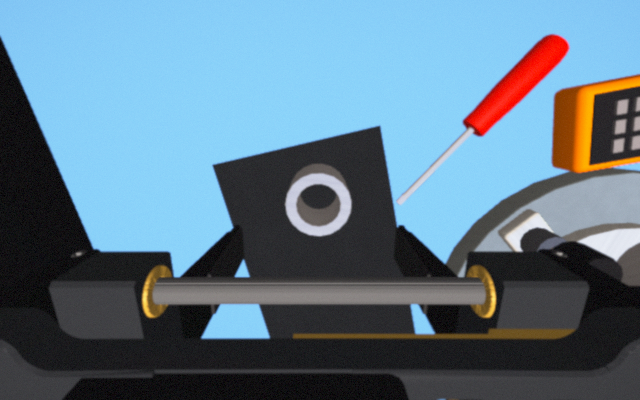

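Call:
jog_arm --pt "0 0 0 0.5 0 40 80" --pt "0 0 0 0 0 40 80" --pt "0 0 0 0 0 20 80" --pt "0 0 0 0 0 6.5 80" --pt "0 0 0 0 0 0 70" --pt "0 0 0 0 0 0 52" --pt "0 0 0 0 0 0 52" --pt "0 0 0 0 0 0 52" --pt "0 0 0 0 0 0 52" --pt "0 0 0 0 0 0 52"

```text
t: 40.33
eef_pos: [381.7, -285.6, 94.8]
tcp_rot: [-3.141, 0.001, 2.96]
ft_force: [0.5, 1.5, 8.3]
opening: 0.607
grip_force: 30.0
```

Call:
jog_arm --pt "0 0 0 0 0 -20 52" --pt "0 0 0 0 0 -50 52" --pt "0 0 0 0 0 -56 52" --pt "0 0 0 0 0 0 52" --pt "0 0 0 0 0 0 52"

```text
t: 40.95
eef_pos: [381.0, -285.0, 219.4]
tcp_rot: [3.141, -0.001, 2.96]
ft_force: [0.8, 0.7, -3.0]
opening: 0.613
grip_force: 30.0
```

```bash
python3 -c "
from h import *
plan(563,-96.2,210)"
```

```text
shift [-144.8  218.7    9.4] wz 0 yaw 169.6 dist 262.0
```

Call:
jog_arm --pt "0 0 0 -24.1 36.5 0 52" --pt "0 0 0 -24.1 36.5 0 52" --pt "0 0 0 -24.1 36.5 0 52" --pt "0 0 0 -24.1 36.5 0 52" --pt "0 0 0 -24.1 36.5 0 52" --pt "0 0 0 -24.3 36.2 0 52" --pt "0 0 0 0 0 0 52" --pt "0 0 0 0 0 0 52" --pt "0 0 0 0 0 0 52"

```text
t: 42.08
eef_pos: [562.7, -97.2, 219.2]
tcp_rot: [3.141, -0.002, 2.959]
ft_force: [-0.6, -0.5, -3.3]
opening: 0.615
grip_force: 30.0
```

```bash
python3 -c "
from h import *
plan(563,-96.2,140)"
```

```text
shift [-0.1  1.  79.2] wz 0 yaw 169.5 dist 79.0
```

Call:
jog_arm --pt "0 0 0 0 1 8 52" --pt "0 0 0 0 0 8 52" --pt "0 0 0 0 0 5 52" --pt "0 0 0 0 0 4 52" --pt "0 0 0 0 0 4 52" --pt "0 0 0 0 0 0 52"

```text
t: 42.82
eef_pos: [563.5, -95.5, 190.8]
tcp_rot: [3.141, -0.0, 2.96]
ft_force: [-0.6, -0.8, -3.7]
opening: 0.61
grip_force: 30.0
```

Call:
jog_arm --pt "0 0 0 0 -0.4 10 52" --pt "0 0 0 0 0 10 52" --pt "0 0 0 0 0 10 52" --pt "0 0 0 0 0 10 52" --pt "0 0 0 0 0 5 52" --pt "0 0 0 0 0 0 52" --pt "0 0 0 0 0 0 52"

```text
t: 43.7
eef_pos: [563.7, -96.0, 146.3]
tcp_rot: [3.142, 0.0, 2.96]
ft_force: [0.3, 0.1, -4.1]
opening: 0.615
grip_force: 30.0
```

Call:
jog_arm --pt "0 0 0 0 0 3 52" --pt "0 0 0 0 0 2.5 52" --pt "0 0 0 0 0 0 52" --pt "0 0 0 0 0 0 65" --pt "0 0 0 0 0 0 80" --pt "0 0 0 0 0 0 90" --pt "0 0 0 0 0 -30 95" --pt "0 0 0 0 0 -50 95" --pt "0 0 0 0 0 -30 95" --pt "0 0 0 0 0 0 95"

```text
t: 44.95
eef_pos: [564.0, -96.1, 252.6]
tcp_rot: [-3.141, 0.004, 2.96]
ft_force: [-0.4, 0.1, -1.0]
opening: 0.996
grip_force: 0.0
```

```bash
python3 - <<'E'
from h import *
d=cam("wrist"); P=pts(d); q=band(P,(563,-96),42,88,102); print(len(q),disc(q).round(1),np.median(q[:,2]))
d=cam("scene"); save(d,"s3.png")
plan(450.8,-98.7,200,-147)
E
```

```text
2103 [563.1 -95.3  28.6] 95.8707702018952
shift [110.1 -23.1  50. ] wz -43.4 yaw 169.6 dist 123.0
```

View pics/s3.png

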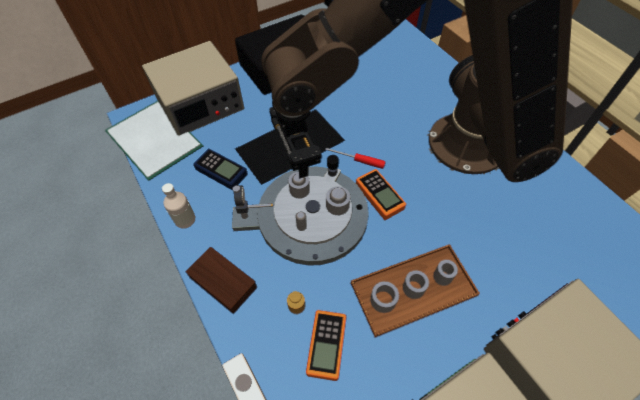

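Call:
jog_arm --pt "0 0 0 36.7 -7.7 0 95" --pt "0 0 0 36.7 -7.7 15 95" --pt "0 0 0 36.7 -7.7 15 95" --pt "0 0 -10.7 0 0 0 95" --pt "0 0 -10.7 0 0 0 95" --pt "0 0 -10.7 0 0 0 95" --pt "0 0 -10.7 0 0 0 95" --pt "0 0 0 0 0 0 95" --pt "0 0 0 0 0 0 95"

```text
t: 46.18
eef_pos: [450.9, -98.7, 219.9]
tcp_rot: [3.141, -0.001, -2.581]
ft_force: [-0.5, -0.1, -0.0]
opening: 1.0
grip_force: 0.0
```

```bash
python3 -c "
from h import *
plan(450.8,-98.7,157.2)"
```

```text
shift [ 0.1  0.  62.7] wz 0 yaw -147.9 dist 63.0
```

Call:
jog_arm --pt "0 0 -0.5 0 0 30 95" --pt "0 0 0 0 0 25 95" --pt "0 0 0 0 0 7.5 95" --pt "0 0 0 0 0 0 60" --pt "0 0 0 0 0 0 28" --pt "0 0 0 0 0 0 28" --pt "0 0 0 0 0 0 28" --pt "0 0 0 0 0 0 28" --pt "0 0 0 0 0 0 28" --pt "0 0 0 0 0 0 28"

```text
t: 47.42
eef_pos: [451.0, -98.7, 158.0]
tcp_rot: [3.141, 0.0, -2.568]
ft_force: [-0.1, -0.6, 0.5]
opening: 0.349
grip_force: 30.0
```

Call:
jog_arm --pt "0 0 0 0 0 -9 28" --pt "0 0 0 0 0 -8 28" --pt "0 0 0 0 0 0 28" --pt "0 0 0 0 0 0 28"

```text
t: 47.92
eef_pos: [451.0, -98.7, 175.0]
tcp_rot: [-3.142, 0.0, -2.568]
ft_force: [0.8, 0.4, -6.6]
opening: 0.355
grip_force: 30.0
```

Call:
jog_arm --pt "0 0 5 0 0 0 28" --pt "0 0 0 0 22.66 0 28" --pt "0 0 10 0 0 0 28" --pt "0 0 0 0 22.66 0 28" --pt "0 0 10 0 0 0 28" --pt "0 0 0 0 22.66 0 28" --pt "0 0 0 0 0 0 28"

```text
t: 48.8
eef_pos: [429.8, -33.9, 174.8]
tcp_rot: [3.141, -0.001, -3.002]
ft_force: [-1.6, 3.7, -5.2]
opening: 0.349
grip_force: 30.0
```

Call:
jog_arm --pt "0 0 10 0 0 0 28" --pt "0 0 0 0 22.66 0 28" --pt "0 0 10 0 0 0 28" --pt "0 0 0 0 22.66 0 28" --pt "0 0 10 0 0 0 28" --pt "0 0 0 0 22.66 0 28" --pt "0 0 5 0 0 0 28" --pt "0 0 0 0 0 0 28"

```text
t: 49.8
eef_pos: [444.1, 31.4, 174.7]
tcp_rot: [-3.141, -0.002, 2.669]
ft_force: [-2.2, 7.0, -6.5]
opening: 0.353
grip_force: 30.0
```

Exactly at the original spot; lower partly, release and retreat.

Call:
jog_arm --pt "0 0 0 0 0 4 28" --pt "0 0 0 0 0 4 28" --pt "0 0 0 0 0 4 28" --pt "0 0 0 0 0 3 28" --pt "0 0 0 0 0 1.5 28" --pt "0 0 0 0 0 0 28"

```text
t: 50.55
eef_pos: [444.2, 31.0, 159.4]
tcp_rot: [3.141, -0.001, 2.669]
ft_force: [-6.6, 5.3, 18.0]
opening: 0.355
grip_force: 30.0
```

Call:
jog_arm --pt "0 0 0 0 0 0 45" --pt "0 0 0 0 0 0 70" --pt "0 0 0 0 0 0 95" --pt "0 0 0 0 0 0 95" --pt "0 0 0 0 0 -40 95" --pt "0 0 0 0 0 -50 95" --pt "0 0 0 0 0 -40 95" --pt "0 0 0 20 0 0 95" --pt "0 0 0 0 0 0 95" --pt "0 0 0 0 0 0 95"

```text
t: 51.8
eef_pos: [426.7, 40.2, 287.7]
tcp_rot: [-3.141, -0.001, 2.668]
ft_force: [0.3, 0.2, -0.7]
opening: 0.999
grip_force: 0.0
```

```bash
python3 - <<'E'
from h import *
for n in("wrist","top","scene"):
    d=cam(n); P=pts(d); save(d,n+"9.png")
    for nm,c,r,a,b in [("knob",(444.3,31.4),30,103,125),("L",(554.6,40),45,84,98),("M",(502,-64),42,88,102)]:
        q=band(P,c,r,a,b)
        if len(q)>8: print(n,nm,len(q),disc(q).round(1),np.median(q[:,2]).round(1))
E
```

```text
wrist knob 895 [444.3  31.7  16.5] 109.7
wrist L 710 [556.9  40.9  32.7] 91.7
wrist M 517 [502.5 -63.1  28.5] 95.5
top L 61 [559.7  39.9  29.1] 92.4
top M 205 [502.2 -64.8  28.2] 96.7
scene knob 119 [444.3  31.   16.7] 111.2
scene L 258 [556.2  40.1  32.5] 93.1
scene M 215 [501.8 -64.3  28.7] 97.0
```

View pics/scene9.png

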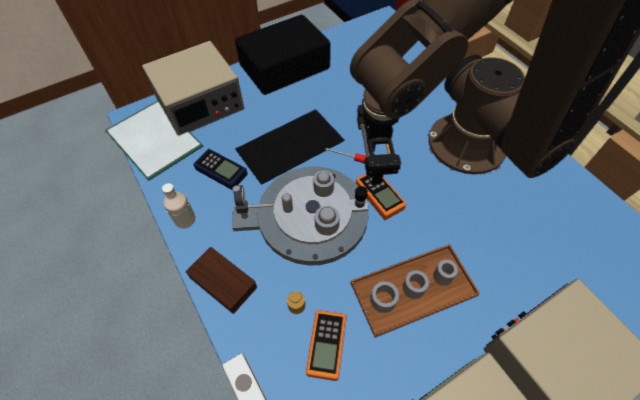

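The picture shows the knob home at (361,196), the large and medium sleeves on their arbors at (327,219) and (323,182), and three sleeves in the tray at (385,294), (417,283) and (447,270). Everything is in place, so I am handing in.

```bash
python3 -c "
from cell import env
print(env.job_done())"
```

```text
the job is handed in; nothing more can be done
None
```

The changeover is finished and handed in at about 52 s, though no verdict came back: three measured sleeves stand in the tray, the new large and medium sleeves (no new small one was there) are down on their arbors, and the head is back in its measuring position with the plunger home.

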